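Lock the coin tin into its counter dock

TASK

Lock the coin tin that lies in the dock on the front of the counter into place: press the long release bar down with a fingertip so that the catch drops, and while holding it down push the tin along the dock past the catch, up against the end stop; then let go, so that the bar springs up and the catch stands behind the tin. Push and press only: grip and lift nothing, and leave the jars and the price card alone.

Things in the scene. Friction and masses are not known exactly. Their poses are not given: they have to be found in the camera images.
- dock: Fixed wooden dock, mm. Origin: on the table top, on the channel's centre line, at the stop-side face of the catch. +x: the way the tin slides in; +y: the release bar's side (nearer the robot); z up. Base plate x -250 to 170, top z = 8: the tin slides on it. Side rails 8 thick, tops z = 20, x -150 to 167, inner faces y = -52 and 52 (16 gap in the +y rail at the catch).
- catch_top (a point): Middle of the top of the catch: a steel tongue across part of the channel (dock x -8 to 0, y 20 to 52 mm), one piece with the release bar. Up, its top is at z = 18 mm, 10 mm above the base plate, and blocks the tin; down it sinks below the plate's top. Its faces are upright: pushing the tin against it does not lower it.
- release_bar (a joint): Travel of the sprung release bar with its catch, m: 0 = up (catch blocks), 0.014 = fully down against a hard stop. It slides straight down wherever it is pressed. The tin can pass once it is more than 0.010 down. Pressing takes 0.7 N at the top to 1.6 N at the bottom; it returns by itself when let go, and the tin, while over the catch, keeps it down.
- bar_top (a point): Centre of the top of the release bar: flat steel bar 260 mm long (dock x -250 to 10), 24 mm wide (dock y 62 to 86), top at z = 36 mm up, 22 mm fully down; it moves with the bar. It runs beside the tin's whole way, so one finger can press and slide along it while the other pushes the tin's near end.
- dock_stop (a point): Foot of the end stop's face (dock x = 155, y = 0, z = 8 mm). The stop is a wooden wall across the channel, top at z = 40 mm, and ends the tin's slide.
- coin_tin: Red tin box, lid shut, 0.6 kg, 113 (own x) x 154 (own y) x 58 mm tall; origin: middle of its underside. Own +y lies along the dock's +x, own +x along the dock's -y. Body ends at y = -75, 75, lid rim (top 11 mm) at -77, 77; body x -48 to 52, 2 mm play each side. Starts 15 to 45 mm short of the catch. Origin at dock x = 80 against the stop; past the catch above 75.
- jar_1: Jar with green lid, 62 mm across, 86 mm tall, loose bystander; origin at the centre of its underside.
- spice_jar_1: Small jar with yellow cap, 42 mm across, 96 mm tall, loose bystander; origin at the centre of its underside.
- card_f0: Price card in a wooden foot, 28 x 68 x 85 mm, loose bystander; origin at the centre of its underside.

How it is judged:
By the outcome, as a careful person would: the job done as asked, in the order asked, and still so for the second after the job is handed in, with the robot touching nothing.
It also fails if it takes over 35 s, if anything falls off the work surface, if the arm or the gripper's body presses on something with over 40 N, if the wrist force passes 120 N, or if a joint passes its speed limit or range.

ROBOT

A 6-joint arm with a two-finger parallel gripper is mounted at the origin on a cart in front of the work surface, level with it; the furniture and walls round the work are solid. World frame = base frame: x ahead of the robot, y to its left, z up, the work surface at z = 0. Lengths are in m, angles in rad, forces in N, time in s.
With the tool pointing down it reaches from about 0.375 to 0.9 m from the base axis. Payload 3.1 kg.
Tool frame: the origin (TCP) lies at the very end of the fingers, on their centre line; the grasp point (between the pads) lies 19 mm behind it (grip_depth is the distance from the TCP to the grasp point, in m); z points along the fingers, y is the line along which they close (so a half turn about z gives the same grasp; the last joint's range is limited). The gripper opens to 85 mm and grips with 20 to 120 N. Pads are 22 mm wide; open, the fingers measure 114 mm over their backs; the gripper's body (76 mm by 85 mm) begins 54 mm behind the grasp point. The pads swing forward as they close: fully open they stand 13 mm farther back than shut.
Start: joints at [1.014, 0.527, 1.433, -0, 1.181, -0.178], TCP at [0.231, 0.581, 0.2] pointing down, gripper open.
Joint ranges: [-3.08, 3.08], [-0.75, 2.2], [0.22, 2.44], [-1.43, 4.57], [0, 2.65], [-2.85, 2.85]. Speed limits (rad/s): [2.79, 2.79, 3.14, 3.14, 3.14, 3.14].

INTERFACE

Orientations are given as a unit quaternion [x, y, z, w].
In Python, from station import * gives the robot as it stands.
- The arm moves only by the tool apply_moves, never from a script. Its argument "plan" is a list of rows, each a list of 7 numbers: the shift along the tool's x, y, z in m, then the turn, a rotation vector about the tool's x, y, z in rad, then the gripper command: -1 is fully open, 1 is shut, values between are in proportion. In form: [[dx, dy, dz, wx, wy, wz, jaw], ...]. A call has 1 to 8 rows; each row shifts and turns the commanded pose from where the row before left it, along the tool's axes as they then stand; what a row does not reach is not made up. A row lasts 1/8 s, in which the tool goes at most 62.5 mm and 10.7 degrees, less where a joint would pass 70% of its speed; a pose out of reach is approached as far as the arm can. A call is refused whole if a number of a shift passes 0.0625 or a number of a turn 0.188, either way. A call with a gripper value outside its range is refused whole. The fingers move at their own pace and stop on an object; "force" is the grip in N (left out, the last holds). Time passes only in rows, so rows that do not move let the fingers close. It gives the time, the measured TCP pose, the force, the opening and the grip force at its end, in the units of the state.
- sense(): the state, without advancing time (a new reading comes with each control period).
- snapshot(name): name is "scene" or "top"; returns the picture (400x640x3 uint8, red, green, blue); there is no depth.
- calibration(name): a dict with "camera_matrix" (3x3 intrinsics, pixels), "k1" (the pictures are not rectified: a ray, as slopes to the right and down, at radius r is drawn at 1 + k1 r^2 times it, then the intrinsics apply), "R" (3x3) and "t" (3): a world point X has camera coordinates R X + t. Camera axes: x right, y down, z forward; pixel columns grow to the right and rows downward; lengths in m; the calibration is good to about 2 mm. A picture is of the moment at which its call begins. calibration takes no time and is no camera call.
- sign_off(): hands the job in; it is judged then, once.
The state is a dict: "t": time; "q": joint angles; "qd": joint speeds; "tau": joint torques, N m; "tcp_pos": TCP position; "tool_rot": TCP orientation; "force": force on the tool from outside, world axes, zero at the start; "ft_torque": the same for the moment, N m; "finger_gap": opening from 0.0 (shut) to 1.0 (fully open); "gripper_force": force on a finger pad.
Only numpy, scipy, OpenCV 4.12 (cv2) and the standard library are available. Lean on these libraries where they do the work, as an engineer would, in place of code of your own. Each camera call takes 0.05 s, during which the arm holds its last target. There are 200 camera calls.

## Working session

There is one attempt and no reset: what is moved stays moved. The work goes in short steps, Python scripts to look and compute and a tool call to move; the robot and the scene stay as the last step left them, time stands still between calls to the robot, and variables do not carry over. Pictures are saved under pics/ and viewed, at most 10 in all, crops included, and the job is handed in when it is done.

Besides the shell and the picture viewer there is one more tool, called by a JSON object that holds its "op" and its "data", one argument or row to a line. apply_moves: Moves the arm, as the interface text tells. Its arguments: {"type":"object","properties":{"plan":{"type":"array"},"force":{"type":"number"}},"required":["plan"]}

```bash
mkdir -p pics; python3 - <<'E'
from station import *
import cv2,numpy as np
for n in("scene","top"):
    cv2.imwrite(f"pics/{n}0.png",snapshot(n)[:,:,::-1]); c=calibration(n); print(n,c)
s=sense();print(s)
E
```

```text
scene {'camera_matrix': array([[514.84708053,   0.        , 317.06212793],
       [  0.        , 514.84708053, 199.29192039],
       [  0.        ,   0.        ,   1.        ]]), 'k1': -0.08692647169737401, 'R': array([[ 0.75519721, -0.65501554, -0.02513615],
       [-0.29076264, -0.30037283, -0.90842349],
       [ 0.58748129,  0.69334754, -0.41729477]]), 't': array([-0.43354871,  0.22703114,  0.96610053])}
top {'camera_matrix': array([[502.40771915,   0.        , 318.7851491 ],
       [  0.        , 502.40771915, 204.00825263],
       [  0.        ,   0.        ,   1.        ]]), 'k1': -0.15367309932410414, 'R': array([[-0.01493641, -0.99984496,  0.0093251 ],
       [-0.98230959,  0.01293209, -0.18681711],
       [ 0.18666755, -0.01195051, -0.98235045]]), 't': array([-0.00641838,  0.54991113,  1.3302457 ])}
{'t': 0.1, 'q': array([ 1.01349290e+00,  5.28377446e-01,  1.43377136e+00, -1.44369058e-05,
        1.18137488e+00, -1.78525753e-01]), 'qd': array([ 0.00088067, -0.00282602, -0.00356007, -0.0016084 , -0.00127159,
        0.00020415]), 'tau': array([-4.32771740e-04, -4.43306530e+01, -1.78587466e+01, -3.06814709e-04,
        3.89715671e-03, -3.62398367e-06]), 'tcp_pos': array([0.2307344 , 0.58010313, 0.1992298 ]), 'tool_rot': array([ 1.88255911e-01,  9.82119534e-01, -9.03301472e-04, -3.41037866e-04]), 'force': array([-0.69468374,  0.1222184 ,  0.36623508]), 'ft_torque': array([ 0.00576254, -0.0588127 , -0.01618281]), 'gripper_force': 0.0, 'finger_gap': 1.0015236390683404}
```

View pics/scene0.png

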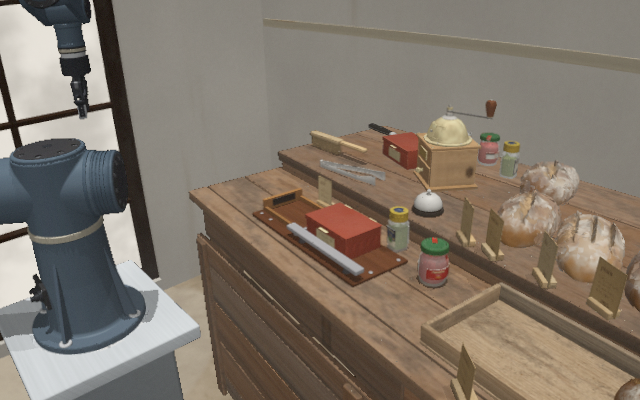

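View pics/top0.png

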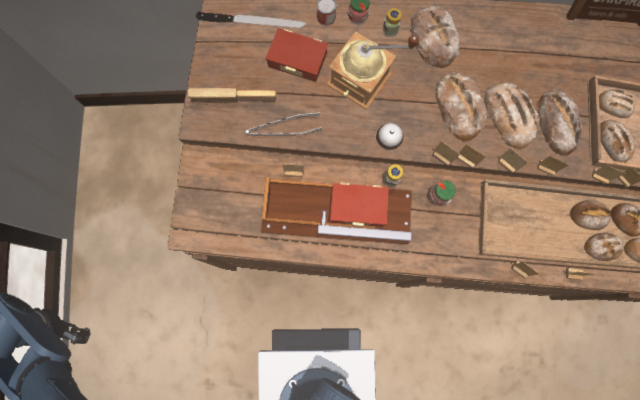

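The pictures show the dock with the stop at the left (top view, ~265,205), the silver bar (318-410, 232), and the tin (332-388, 185-225). The yellow-cap jar is at (395,173), close to the tin's near right corner. I'll enlarge that area.

```bash
python3 - <<'E'
import cv2
a=cv2.imread("pics/top0.png")[160:250,250:430]
cv2.imwrite("pics/top_c.png",cv2.resize(a,(792,396),interpolation=cv2.INTER_CUBIC))
a=cv2.imread("pics/scene0.png")[170:290,245:415]
cv2.imwrite("pics/scene_c.png",cv2.resize(a,(765,540),interpolation=cv2.INTER_CUBIC))
E
```

```text
(no output)
```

View pics/top_c.png

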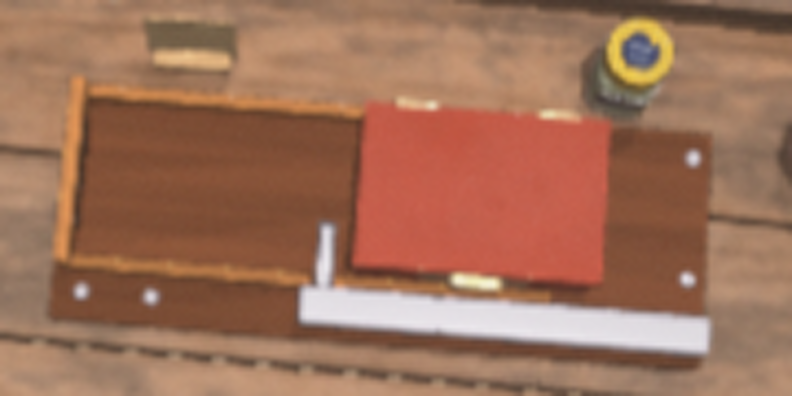

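View pics/scene_c.png

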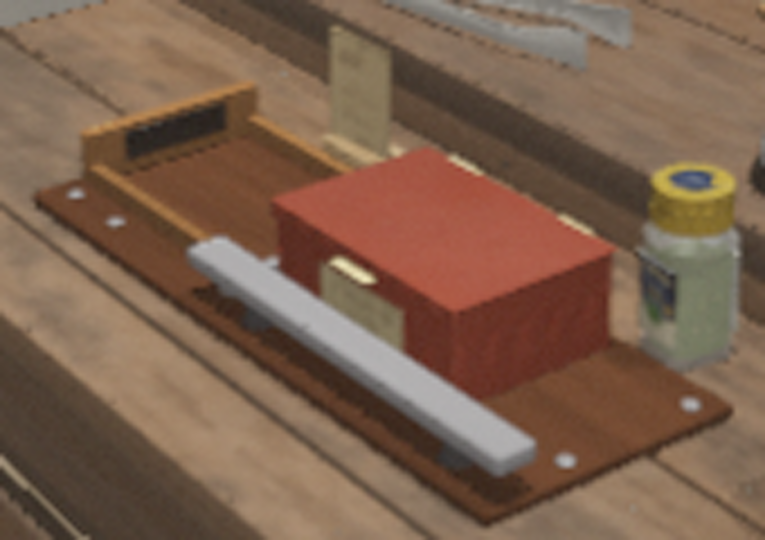

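Top crop: the bar's top corners are at (301,287), (300,321), (711,318), (708,353). The tin lid corners are at (365,101), (611,120), (602,285), (353,268). Scene crop: the bar corners are at (188,250), (225,237), (498,463), (535,442). All three faces seen fit a dock yaw of about 90°.

```bash
cat > h.py <<'E'
from station import *
import numpy as np
from scipy.optimize import least_squares
C={n:calibration(n) for n in("scene","top")}
def proj(n,X):
    c=C[n]; p=np.asarray(X)@c["R"].T+c["t"]; s=p[:,:2]/p[:,2:]
    s=s*(1+c["k1"]*(s**2).sum(1,keepdims=True)); K=c["camera_matrix"]
    return s*[K[0,0],K[1,1]]+K[:2,2]
def dock(p,P):
    P=np.asarray(P,float)/1000; c,s=np.cos(p[2]),np.sin(p[2])
    return P@np.array([[c,-s,0],[s,c,0],[0,0,1]]).T+[p[0],p[1],0]
E
python3 - <<'E'
from h import *
top=lambda a:(np.array(a,float)+.5)/4.4-.5+[250,160]
sc=lambda a:(np.array(a,float)+.5)/4.5-.5+[245,170]
B=[[10,62,36],[10,86,36],[-250,62,36],[-250,86,36]]
bt=top([[301,287],[300,321],[711,318],[708,353]]); bs=sc([[225,237],[188,250],[535,442],[498,463]])
tt=top([[365,101],[611,120],[602,285],[353,268]]); ts=sc([[272,203],[457,311],[612,248],[420,150]])
def tin(x,y):return [[x+77,y-56,66],[x-77,y-56,66],[x-77,y+52,66],[x+77,y+52,66]]
ex=top([[75,262]])
def f(p):
    T=np.array(tin(p[3]*1000,0)); 
    return [proj("top",dock(p,B))-bt,proj("scene",dock(p,B))-bs,proj("top",dock(p,T))-tt,proj("scene",dock(p,T[[3,2,1,0]]))-ts]
r=least_squares(lambda p:np.concatenate(f(p)).ravel(),[.5,0,1.57,-.1],loss="soft_l1")
print(r.x)
for e in f(r.x):print(e.round(1).tolist())
p=r.x
for P in([0,74,36],[-250,74,36],[155,0,8],[p[3]*1000-77,0,40]):print(P,dock(p,[P])[0].round(4))
print("stop corner pred",proj("top",dock(p,[[155,52,40]])),ex)
# jar cap centre z=.096 top px
g=top([[640,52]])[0]
j=least_squares(lambda q:(proj("top",[[q[0],q[1],.096]])-g)[0],[.6,-.1]).x;print("jar",j)
c,s=np.cos(p[2]),np.sin(p[2]);print("jar in dock",np.array([[c,s],[-s,c]])@(j-p[:2]))
E
```

```text
[ 0.55439723 -0.02673438  1.47721337 -0.09796824]
[[-0.1, 0.2], [-0.6, 1.1], [0.1, 0.5], [0.4, 1.1]]
[[-0.3, -0.4], [-0.5, -0.4], [1.3, 0.1], [0.4, -0.6]]
[[0.0, -0.6], [-0.1, -0.5], [-0.2, 0.8], [-0.2, 0.2]]
[[-0.4, -0.7], [-0.5, 0.6], [3.0, -0.1], [3.1, -1.2]]
[0, 74, 36] [ 0.4807 -0.0198  0.036 ]
[-250, 74, 36] [ 0.4574 -0.2687  0.036 ]
[155, 0, 8] [0.5689 0.1276 0.008 ]
[np.float64(-174.96824063750546), 0, 40] [ 0.538  -0.2009  0.04  ]
stop corner pred [[265.88343334 217.10390616]] [[266.65909091 219.15909091]]
jar [ 0.62851978 -0.2216938 ]
jar in dock [-0.18717985 -0.09201646]
```

{"op": "apply_moves", "data": {
  "plan": [
    [0,0,0,0,0,0.1607,-0.27],
    [0,0,0,0,0,0.1607,-0.27],
    [0,0,0,0,0,0.1607,-0.27],
    [0,0,0,0,0,0.1607,-0.27],
    [0,0,0,0,0,0.1607,-0.27],
    [0,0,0,0,0,0.1607,-0.27],
    [0,0,0,0,0,0.1607,-0.27],
    [0,0,0,0,0,0.1607,-0.27]
  ],
  "force": 40
}}

```text
t: 1.1
tcp_pos: [0.2308, 0.5803, 0.1995]
tool_rot: [0.741, 0.671, -0.001, 0.0]
force: [-0.5, 0.1, 0.1]
finger_gap: 0.634
gripper_force: 0.0
```

{"op": "apply_moves", "data": {
  "plan": [
    [-0.048,0.021,0,0,0,0,-0.27],
    [-0.048,0.021,0,0,0,0,-0.27],
    [-0.048,0.021,0,0,0,0,-0.27],
    [-0.048,0.021,0,0,0,0,-0.27],
    [-0.048,0.021,0,0,0,0,-0.27],
    [-0.048,0.021,0,0,0,0,-0.27],
    [-0.048,0.021,0,0,0,0,-0.27],
    [-0.048,0.021,0,0,0,0,-0.27]
  ]
}}

```text
t: 2.1
tcp_pos: [0.3627, 0.1811, 0.2001]
tool_rot: [0.739, 0.673, 0.0, 0.0]
force: [0.4, 0.2, 0.6]
finger_gap: 0.638
gripper_force: 0.0
```

{"op": "apply_moves", "data": {
  "plan": [
    [-0.048,0.021,0,0,0,0,-0.27],
    [-0.048,0.021,0,0,0,0,-0.27],
    [-0.048,0.021,0,0,0,0,-0.27],
    [-0.048,0.021,0,0,0,0,-0.27],
    [-0.048,0.021,0,0,0,0,-0.27],
    [-0.048,0.021,0,0,0,0,-0.27],
    [-0.048,0.021,0,0,0,0,-0.27],
    [0,0,0,0,0,0,-0.27]
  ]
}}

```text
t: 3.1
tcp_pos: [0.479, -0.1695, 0.1999]
tool_rot: [0.741, 0.672, 0.0, 0.001]
force: [-0.0, -0.3, -0.6]
finger_gap: 0.633
gripper_force: 0.0
```

{"op": "apply_moves", "data": {
  "plan": [
    [-0.025,0.011,0,0,0,0,-0.27],
    [-0.025,0.011,0,0,0,0,-0.27],
    [0,0,0.04,0,0,0,-0.27],
    [0,0,0.04,0,0,0,-0.27],
    [0,0,0.04,0,0,0,-0.27],
    [0,0,0,0,0,0,-0.27]
  ]
}}

```text
t: 3.85
tcp_pos: [0.4918, -0.2146, 0.0775]
tool_rot: [0.739, 0.674, -0.001, -0.004]
force: [-0.7, 0.4, -0.6]
finger_gap: 0.639
gripper_force: 0.0
```

```bash
python3 - <<'E'
from h import *
import cv2
a=snapshot("scene")[150:290,255:425,::-1]
b=snapshot("top")[160:260,300:440,::-1]
cv2.imwrite("pics/s2.png",np.vstack([cv2.resize(a,(510,420),interpolation=3)]))
b=cv2.resize(b,(588,420),interpolation=3)
cv2.imwrite("pics/s2.png",cv2.resize(np.hstack([cv2.resize(a,(510,420),interpolation=3)[:,:430],b[:,218:]]),(800,420)))
p=[0.5544,-0.02673,1.4772]
x=sense()["tcp_pos"];c,s=np.cos(p[2]),np.sin(p[2]);print(x,np.array([[c,s],[-s,c]])@(x[:2]-p[:2]))
E
```

```text
[ 0.49470311 -0.21682499  0.08063337] [-0.19484221  0.04166938]
```

View pics/s2.png

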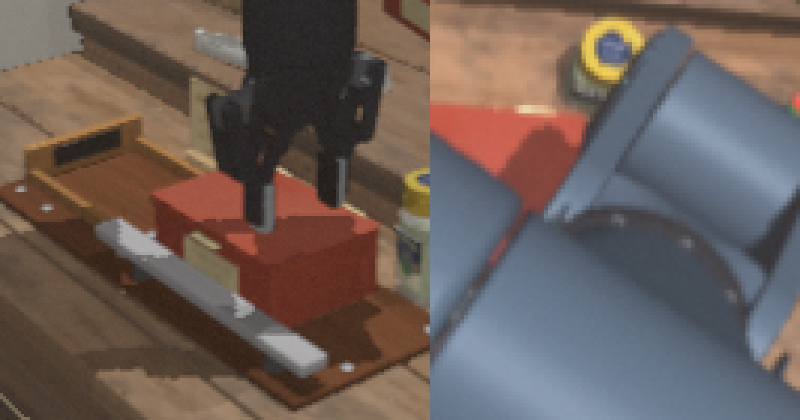

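The left half (scene view) shows the two fingertips at crop (262,232) and (333,205). I'll check them against projection. The right half (top view) is hidden by the arm.

```bash
python3 - <<'E'
from h import *
p=[0.5544,-0.02673,1.4772]
for z in(80,84,88):print(z,proj("scene",dock(p,[[-195,76,z],[-195,8,z],[-184,76,z],[-206,76,z]])).round(1).tolist())
o=np.array([[342.3,227.3],[366,218.3]])
for z in (80,85,90):
  for q in o: print(z,(least_squares(lambda v:(proj("scene",dock(p,[[v[0],v[1],z]]))[0]-q),[-190,40]).x).round(0))
print(sense()["tcp_pos"])
E
```

```text
80 [[342.5, 240.6], [367.8, 230.8], [339.2, 238.5], [345.9, 242.7]]
84 [[342.5, 238.9], [367.8, 229.2], [339.2, 236.8], [345.9, 240.9]]
88 [[342.5, 237.2], [367.8, 227.5], [339.2, 235.1], [345.9, 239.2]]
80 [-149.   40.]
80 [-148.  -27.]
85 [-156.   46.]
85 [-155.  -21.]
90 [-164.   52.]
90 [-163.  -14.]
[ 0.49470311 -0.21682499  0.08063337]
```

```bash
python3 - <<'E'
from h import *
import cv2
a=snapshot("scene")
p=[0.5544,-0.02673,1.4772]
a=cv2.resize(np.ascontiguousarray(a[180:270,310:400,::-1]),(594,594),interpolation=cv2.INTER_CUBIC)
for q in proj("scene",dock(p,[[-195,76,84],[-195,8,84]])): cv2.circle(a,tuple(int(v) for v in (q-[310,180]+.5)*6.6),3,(0,255,0),-1)
cv2.imwrite("pics/s3.png",a)
E
```

```text
(no output)
```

View pics/s3.png

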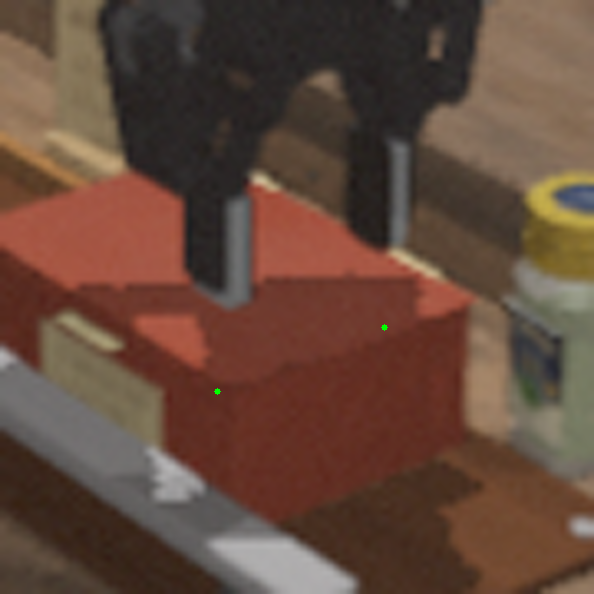

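```bash
python3 - <<'E'
from h import *
import cv2
print(proj("scene",[[.2307,.5801,.2],[.2307,.5801,.23]]),proj("top",[[.2307,.5801,.2],[.2307,.5801,.23]]))
a=cv2.resize(cv2.imread("pics/scene0.png")[60:130,40:130],(540,420),interpolation=3)
b=cv2.resize(cv2.imread("pics/top0.png")[300:370,40:90],(250,350),interpolation=3)
c=np.zeros((420,790,3),np.uint8);c[:,:540]=a;c[:350,540:]=b
cv2.imwrite("pics/s4.png",c); print(sense())
E
```

```text
[[ 88.07708714 129.64367262]
 [ 85.9811673  119.32586578]] [[ 78.51309274 323.90980092]
 [ 72.96889574 324.39080535]]
{'t': 4.0, 'q': array([-6.20226313e-01,  5.88165621e-01,  1.75015218e+00,  6.65147120e-05,
        8.01344943e-01, -5.27310610e-01]), 'qd': array([-0.00425319, -0.01577722, -0.01303618, -0.00270004, -0.00406036,
       -0.00202441]), 'tau': array([ 1.66278571e-02, -3.93965328e+01, -1.08344945e+01,  7.42994653e-04,
        4.37811005e-02,  1.08806609e-03]), 'tcp_pos': array([ 0.49542877, -0.21743506,  0.08140442]), 'tool_rot': array([7.39197903e-01, 6.73487586e-01, 2.26069593e-04, 9.38404314e-04]), 'force': array([ 0.67287301, -0.5330575 ,  0.52114778]), 'ft_torque': array([-0.02019168, -0.02243385,  0.04097747]), 'gripper_force': 0.0, 'finger_gap': 0.635448036316334}
```

View pics/s4.png

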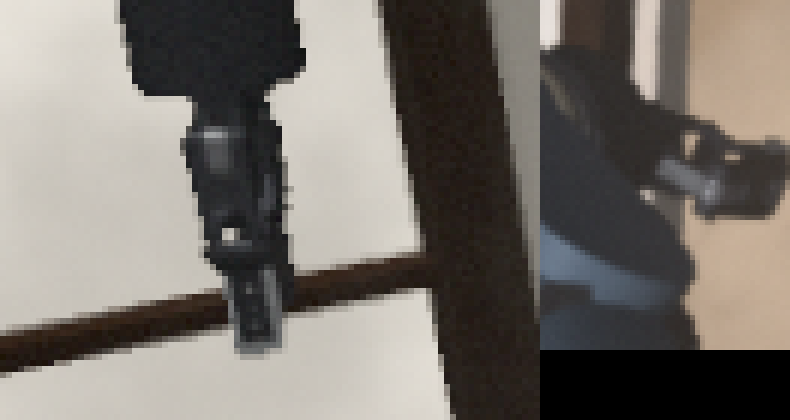

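{"op": "apply_moves", "data": {
  "plan": [
    [-0.025,0,0,0,0,0,-0.27],
    [0,0,0.012,0,0,0,-0.27],
    [0,0,0.004,0,0,0,-0.27],
    [0,0,0,0,0,0,-0.27]
  ]
}}

```text
t: 4.5
tcp_pos: [0.4919, -0.2413, 0.0639]
tool_rot: [0.739, 0.673, -0.0, -0.001]
force: [0.1, -0.3, 1.2]
finger_gap: 0.638
gripper_force: 0.0
```

{"op": "apply_moves", "data": {
  "plan": [
    [0,0,0.005,0,0,0,-0.27],
    [0,0,0.005,0,0,0,-0.27],
    [0,0,0.005,0,0,0,-0.27],
    [0,0,0.005,0,0,0,-0.27],
    [0,0,0,0,0,0,-0.27]
  ]
}}

```text
t: 5.12
tcp_pos: [0.492, -0.2421, 0.0435]
tool_rot: [0.739, 0.673, -0.0, -0.001]
force: [0.1, -0.1, 0.3]
finger_gap: 0.637
gripper_force: 0.0
```

```bash
python3 - <<'E'
from h import *
import cv2
a=snapshot("scene")
p=[0.5544,-0.02673,1.4772]
s=sense();x=s["tcp_pos"]; print(x,s["force"])
c,q=np.cos(p[2]),np.sin(p[2]);d=np.array([[c,q],[-q,c]])@(x[:2]-p[:2])*1000;print(d)
a=cv2.resize(np.ascontiguousarray(a[190:280,310:400,::-1]),(594,594),interpolation=cv2.INTER_CUBIC)
for k in proj("scene",dock(p,[[d[0],d[1]+34,x[2]*1000+5],[d[0],d[1]-34,x[2]*1000+5]])): cv2.circle(a,tuple(int(v) for v in (k-[310,190]+.5)*6.6),3,(0,255,0),-1)
cv2.imwrite("pics/s5.png",a)
E
```

```text
[ 0.49214713 -0.24224341  0.04382712] [ 0.364208    0.40765657 -0.11265431]
[-220.38826145   41.83856874]
```

View pics/s5.png

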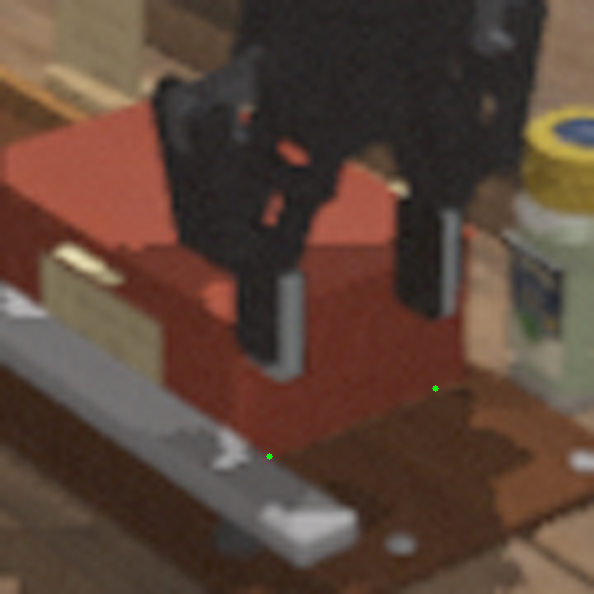

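The fingertips are at crop (272,375) and (428,313), about 12 px above where I projected them, so they are either ~28 mm higher or shifted sideways. Contact isn't made yet, so I'll go lower in small steps and watch the force.

{"op": "apply_moves", "data": {
  "plan": [
    [0,0,0.004,0,0,0,-0.27],
    [0,0,0.004,0,0,0,-0.27],
    [0,0,0.004,0,0,0,-0.27],
    [0,0,0,0,0,0,-0.27]
  ]
}}

```text
t: 5.68
tcp_pos: [0.4921, -0.2421, 0.0317]
tool_rot: [0.739, 0.673, -0.0, -0.0]
force: [0.2, 0.3, -0.7]
finger_gap: 0.636
gripper_force: 0.0
```

{"op": "apply_moves", "data": {
  "plan": [
    [0,0,0.004,0,0,0,-0.27],
    [0,0,0.004,0,0,0,-0.27],
    [0,0,0,0,0,0,-0.27]
  ]
}}

```text
t: 6.05
tcp_pos: [0.4921, -0.2422, 0.0237]
tool_rot: [0.739, 0.673, -0.0, -0.0]
force: [-0.2, 0.0, 0.2]
finger_gap: 0.634
gripper_force: 0.0
```

{"op": "apply_moves", "data": {
  "plan": [
    [0,0,0.004,0,0,0,-0.27],
    [0,0,0,0,0,0,-0.27]
  ]
}}

```text
t: 6.3
tcp_pos: [0.4921, -0.2422, 0.0198]
tool_rot: [0.739, 0.673, -0.0, -0.0]
force: [0.6, -0.1, 0.3]
finger_gap: 0.634
gripper_force: 0.0
```

{"op": "apply_moves", "data": {
  "plan": [
    [0,0,0.003,0,0,0,-0.27],
    [0,0,0.003,0,0,0,-0.27],
    [0,0,0,0,0,0,-0.27]
  ]
}}

```text
t: 6.68
tcp_pos: [0.4921, -0.2422, 0.0138]
tool_rot: [0.739, 0.673, -0.0, -0.0]
force: [0.2, 0.3, -0.5]
finger_gap: 0.634
gripper_force: 0.0
```

```bash
cat >> h.py <<'E'
import cv2
def look(name,r=(200,290),c=(310,400)):
    p=[0.5544,-0.02673,1.4772]
    a=snapshot("scene"); s=sense();x=s["tcp_pos"]
    k,q=np.cos(p[2]),np.sin(p[2]);d=np.array([[k,q],[-q,k]])@(x[:2]-p[:2])*1000
    print(s["t"],"dock",d.round(1),"z",x[2].round(4),"F",s["force"].round(2),s["ft_torque"].round(2))
    w=int(594*(c[1]-c[0])/(r[1]-r[0]))
    cv2.imwrite("pics/"+name,cv2.resize(a[r[0]:r[1],c[0]:c[1],::-1],(w,594),interpolation=cv2.INTER_CUBIC))
E
python3 -c "
from h import *
look('s6.png')"
```

```text
6.725 dock [-220.4   41.8] z 0.014 F [ 0.03 -0.24  0.23] [ 0.03 -0.05  0.05]
```

View pics/s6.png

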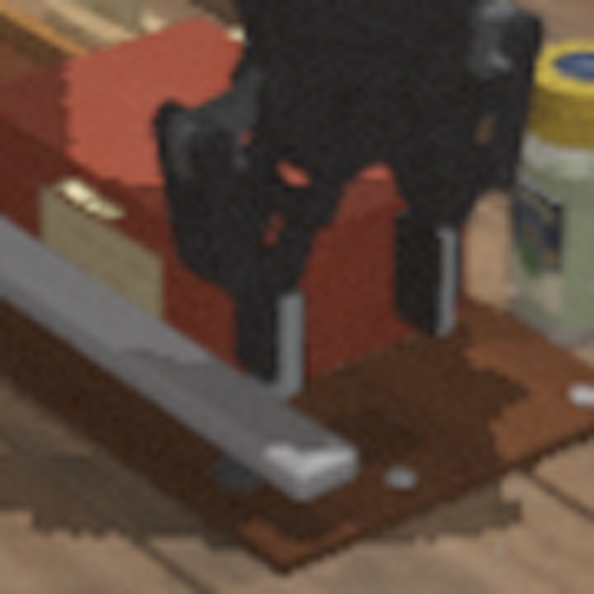

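The fingertip at crop (272,388) is fully visible just above the bar's inner edge. That fits a tip about 10 mm over the bar centre. I'll lower it and track the bar's end in the image by code.

{"op": "apply_moves", "data": {
  "plan": [
    [0,0,0.004,0,0,0,-0.27],
    [0,0,0.004,0,0,0,-0.27],
    [0,0,0,0,0,0,-0.27]
  ]
}}

```text
t: 7.1
tcp_pos: [0.492, -0.2421, 0.0057]
tool_rot: [0.739, 0.673, -0.0, -0.0]
force: [0.1, 0.1, 0.2]
finger_gap: 0.633
gripper_force: 0.0
```

```bash
cat >> h.py <<'E'
def bar():
    a=cv2.imread("pics/scene0.png"); b=snapshot("scene")[:,:,::-1]
    g=lambda i:cv2.cvtColor(np.ascontiguousarray(i),cv2.COLOR_BGR2GRAY)
    out=[]
    for (c,r) in((356,270),(290,226)):
        t=g(a)[r-7:r+8,c-10:c+11]; w=g(b)[r-13:r+20,c-16:c+17]
        m=cv2.matchTemplate(w,t,cv2.TM_CCOEFF_NORMED); _,v,_,l=cv2.minMaxLoc(m); out.append((l[0]-6,l[1]-6,round(v,2)))
    F=np.mean([sense()["force"]]+[(snapshot("top"),sense()["force"])[1] for _ in range(3)],0)
    print("bar end shifts",out,"F",F.round(2),"z",sense()["tcp_pos"].round(4),sense()["t"])
E
python3 - <<'E'
from h import *
bar()
p=[0.5544,-0.02673,1.4772]
for z in(16,36,46):print(z,least_squares(lambda v:proj("scene",dock(p,[[v[0],v[1],z]]))[0]-[351.2,258.8],[-190,40]).x.round(0))
a=cv2.cvtColor(cv2.imread("pics/top0.png"),cv2.COLOR_BGR2GRAY)
for r in range(318,348,2):print(r,a[r,66:104:2].tolist())
print(proj("top",[[.212,.534,.2],[.212,.534,.23],[.249,.626,.2],[.249,.626,.23]]),proj("scene",[[.212,.534,.2],[.212,.534,.23],[.249,.626,.2],[.249,.626,.23]]))
E
```

```text
bar end shifts [(1, 2, 0.86), (0, 0, 0.86)] F [ 0.2   0.12 -0.5 ] z [ 0.4924 -0.2424  0.0062] 7.3
16 [-180.   41.]
36 [-205.   61.]
46 [-218.   72.]
318 [90, 96, 165, 171, 171, 170, 170, 172, 172, 176, 176, 176, 177, 178, 180, 178, 179, 179, 179]
320 [90, 94, 167, 171, 171, 172, 173, 173, 174, 176, 176, 178, 180, 181, 181, 179, 180, 178, 179]
322 [58, 90, 158, 169, 171, 173, 175, 173, 175, 176, 175, 178, 182, 181, 179, 181, 180, 179, 178]
324 [52, 52, 55, 87, 107, 172, 175, 174, 176, 176, 177, 180, 183, 183, 182, 183, 181, 179, 179]
326 [48, 66, 100, 64, 61, 105, 172, 177, 179, 179, 177, 180, 183, 182, 183, 183, 181, 182, 179]
328 [50, 81, 165, 56, 58, 61, 71, 103, 113, 125, 85, 128, 176, 181, 183, 181, 182, 183, 182]
330 [53, 71, 98, 53, 53, 64, 93, 64, 55, 56, 71, 68, 159, 181, 181, 182, 181, 185, 183]
332 [104, 69, 58, 54, 58, 58, 74, 53, 50, 52, 52, 56, 147, 180, 179, 180, 182, 183, 183]
334 [102, 111, 105, 73, 70, 70, 53, 54, 54, 54, 55, 56, 133, 180, 178, 181, 181, 183, 183]
336 [78, 107, 113, 105, 131, 71, 56, 55, 53, 54, 64, 71, 170, 178, 179, 181, 180, 183, 184]
338 [57, 66, 96, 112, 126, 81, 63, 65, 54, 58, 65, 100, 177, 179, 179, 181, 181, 183, 183]
340 [85, 101, 145, 83, 93, 64, 60, 57, 54, 57, 64, 167, 177, 178, 177, 179, 180, 181, 183]
342 [88, 115, 138, 79, 59, 61, 59, 55, 53, 55, 89, 177, 177, 177, 175, 176, 179, 180, 181]
344 [83, 113, 176, 160, 133, 169, 172, 173, 173, 168, 177, 178, 176, 173, 172, 173, 177, 182, 182]
346 [58, 120, 175, 172, 174, 177, 179, 181, 180, 180, 178, 176, 172, 170, 170, 170, 175, 179, 179]
[[ 95.86549627 332.08930009]
 [ 90.6540258  332.7895707 ]
 [ 61.63015548 315.94438532]
 [ 55.78346372 316.21459736]] [[ 86.82106601 134.53723214]
 [ 84.6410871  123.93247471]
 [ 89.14954328 125.08194455]
 [ 87.13034795 115.03454233]]
```

Both start views triangulate the fingertips about 30 mm above the reported TCP, so the horizontal position is right. I'll keep lowering.

{"op": "apply_moves", "data": {
  "plan": [
    [0,0,0.004,0,0,0,-0.27],
    [0,0,0.004,0,0,0,-0.27],
    [0,0,0,0,0,0,-0.27]
  ]
}}

```text
t: 7.68
tcp_pos: [0.4923, -0.2424, -0.0022]
tool_rot: [0.739, 0.673, -0.0, -0.0]
force: [0.5, 0.3, -0.7]
finger_gap: 0.637
gripper_force: 0.5
```

```bash
python3 -c "
from h import *
bar()"
```

```text
bar end shifts [(0, 3, 0.87), (1, 2, 0.83)] F [0.28 0.04 1.26] z [ 0.4924 -0.2424 -0.0018] 7.875
```

{"op": "apply_moves", "data": {
  "plan": [
    [0,0,0.003,0,0,0,-0.27],
    [0,0,0.003,0,0,0,-0.27],
    [0,0,0,0,0,0,-0.27]
  ]
}}

```text
t: 8.25
tcp_pos: [0.4923, -0.2424, -0.0081]
tool_rot: [0.739, 0.673, -0.0, -0.0]
force: [0.8, 0.1, 0.8]
finger_gap: 0.635
gripper_force: 0.6
```

```bash
python3 -c "
from h import *
bar()"
```

```text
bar end shifts [(0, 5, 0.83), (0, 4, 0.86)] F [ 0.03 -0.08  1.46] z [ 0.4923 -0.2423 -0.0079] 8.45
```

Bar is about 12 mm down. I'll go on to the hard stop.

{"op": "apply_moves", "data": {
  "plan": [
    [0,0,0.002,0,0,0,-0.27],
    [0,0,0,0,0,0,-0.27]
  ]
}}

```text
t: 8.7
tcp_pos: [0.4923, -0.2424, -0.01]
tool_rot: [0.739, 0.673, -0.0, 0.0]
force: [0.2, -0.2, 1.0]
finger_gap: 0.633
gripper_force: 0.7
```

{"op": "apply_moves", "data": {
  "plan": [
    [0,0,0.0015,0,0,0,-0.27],
    [0,0,0,0,0,0,-0.27]
  ]
}}

```text
t: 8.95
tcp_pos: [0.4923, -0.2424, -0.0115]
tool_rot: [0.739, 0.673, -0.0, 0.0]
force: [0.3, -1.4, 1.2]
finger_gap: 0.63
gripper_force: 0.7
```

```bash
python3 -c "
from h import *
bar()"
```

```text
bar end shifts [(0, 6, 0.78), (0, 5, 0.88)] F [ 0.29 -0.5   1.3 ] z [ 0.4923 -0.2424 -0.0114] 9.15
```

{"op": "apply_moves", "data": {
  "plan": [
    [0,0,0.0015,0,0,0,-0.27],
    [0,0,0,0,0,0,-0.27]
  ]
}}

```text
t: 9.4
tcp_pos: [0.4923, -0.2424, -0.013]
tool_rot: [0.739, 0.673, -0.0, 0.0]
force: [-1.1, -0.1, 1.4]
finger_gap: 0.631
gripper_force: 0.8
```

{"op": "apply_moves", "data": {
  "plan": [
    [0,0,0.0015,0,0,0,-0.27],
    [0,0,0,0,0,0,-0.27]
  ]
}}

```text
t: 9.65
tcp_pos: [0.4923, -0.2424, -0.0134]
tool_rot: [0.739, 0.673, -0.0, 0.0]
force: [-1.2, -0.3, 10.3]
finger_gap: 0.638
gripper_force: 4.7
```

The hard stop is reached (10 N). I'll ease 1 mm and slide along, pushing the tin.

{"op": "apply_moves", "data": {
  "plan": [
    [0,0,-0.001,0,0,0,-0.27],
    [0.01,0,0,0,0,0,-0.27],
    [0.01,0,0,0,0,0,-0.27],
    [0.01,0,0,0,0,0,-0.27],
    [0.01,0,0,0,0,0,-0.27],
    [0,0,0,0,0,0,-0.27]
  ]
}}

```text
t: 10.4
tcp_pos: [0.4968, -0.2017, -0.0131]
tool_rot: [0.739, 0.673, 0.0, 0.0]
force: [1.9, -0.8, 5.4]
finger_gap: 0.64
gripper_force: 2.7
```

{"op": "apply_moves", "data": {
  "plan": [
    [0.01,0,0,0,0,0,-0.27],
    [0.01,0,0,0,0,0,-0.27],
    [0.01,0,0,0,0,0,-0.27],
    [0.01,0,0,0,0,0,-0.27]
  ]
}}

```text
t: 10.9
tcp_pos: [0.5007, -0.1639, -0.013]
tool_rot: [0.739, 0.673, -0.0, 0.002]
force: [-0.8, -7.7, 5.6]
finger_gap: 0.638
gripper_force: 3.0
```

{"op": "apply_moves", "data": {
  "plan": [
    [0.01,0,0,0,0,0,-0.27],
    [0.01,0,0,0,0,0,-0.27],
    [0.01,0,0,0,0,0,-0.27],
    [0.01,0,0,0,0,0,-0.27]
  ]
}}

```text
t: 11.4
tcp_pos: [0.5042, -0.1239, -0.0131]
tool_rot: [0.739, 0.674, -0.0, 0.001]
force: [-1.4, -8.6, 5.5]
finger_gap: 0.637
gripper_force: 3.2
```

{"op": "apply_moves", "data": {
  "plan": [
    [0.01,0,0,0,0,0,-0.27],
    [0.01,0,0,0,0,0,-0.27],
    [0.01,0,0,0,0,0,-0.27],
    [0.01,0,0,0,0,0,-0.27]
  ]
}}

```text
t: 11.9
tcp_pos: [0.5077, -0.084, -0.0131]
tool_rot: [0.739, 0.674, -0.0, 0.001]
force: [-1.7, -8.3, 6.1]
finger_gap: 0.637
gripper_force: 3.2
```

```bash
python3 -c "
from h import *
look('s7.png',(170,290),(240,400))"
```

```text
11.95 dock [-60.1  41.3] z -0.0131 F [-0.06 -5.6   7.16] [-0.84  0.15  0.07]
```

View pics/s7.png

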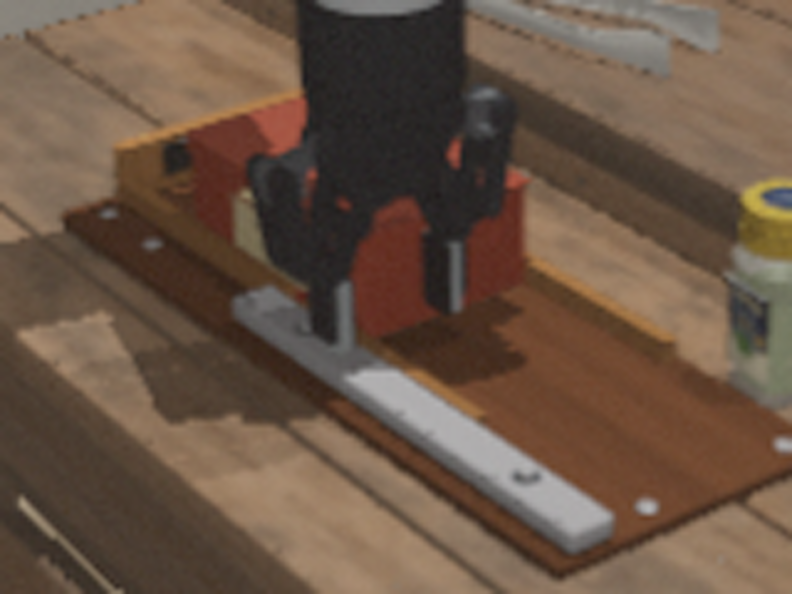

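The picture shows the bar held down by the left finger (340,345) and the tin (190-525) past the catch, with a gap to the stop of about 50 mm. I'll push on.

{"op": "apply_moves", "data": {
  "plan": [
    [0.01,0,0,0,0,0,-0.27],
    [0.01,0,0,0,0,0,-0.27],
    [0.01,0,0,0,0,0,-0.27],
    [0.01,0,0,0,0,0,-0.27]
  ]
}}

```text
t: 12.45
tcp_pos: [0.5111, -0.0441, -0.0131]
tool_rot: [0.739, 0.673, -0.0, 0.001]
force: [-1.1, -8.8, 7.6]
finger_gap: 0.635
gripper_force: 3.0
```

{"op": "apply_moves", "data": {
  "plan": [
    [0.004,0,0,0,0,0,-0.27],
    [0.003,0,0,0,0,0,-0.27],
    [0,0,0,0,0,0,-0.27]
  ]
}}

```text
t: 12.82
tcp_pos: [0.5116, -0.0367, -0.0131]
tool_rot: [0.739, 0.673, -0.0, 0.0]
force: [-1.6, -6.6, 7.4]
finger_gap: 0.641
gripper_force: 3.0
```

{"op": "apply_moves", "data": {
  "plan": [
    [0.002,0,0,0,0,0,-0.27],
    [0,0,0,0,0,0,-0.27]
  ]
}}

```text
t: 13.08
tcp_pos: [0.5117, -0.035, -0.0131]
tool_rot: [0.739, 0.673, -0.0, 0.0]
force: [-0.9, -7.8, 7.1]
finger_gap: 0.63
gripper_force: 3.0
```

{"op": "apply_moves", "data": {
  "plan": [
    [0.002,0,0,0,0,0,-0.27],
    [0,0,0,0,0,0,-0.27]
  ]
}}

```text
t: 13.32
tcp_pos: [0.5119, -0.0331, -0.0131]
tool_rot: [0.739, 0.673, -0.0, 0.0]
force: [-2.4, -9.1, 7.3]
finger_gap: 0.63
gripper_force: 3.0
```

{"op": "apply_moves", "data": {
  "plan": [
    [0.002,0,0,0,0,0,-0.27],
    [0,0,0,0,0,0,-0.27]
  ]
}}

```text
t: 13.58
tcp_pos: [0.5123, -0.0322, -0.0131]
tool_rot: [0.74, 0.673, -0.001, 0.001]
force: [-2.3, -13.2, 6.3]
finger_gap: 0.636
gripper_force: 3.0
```

{"op": "apply_moves", "data": {
  "plan": [
    [0.002,0,0,0,0,0,-0.27],
    [0,0,0,0,0,0,-0.27]
  ]
}}

```text
t: 13.82
tcp_pos: [0.5141, -0.0318, -0.0129]
tool_rot: [0.74, 0.672, 0.0, 0.002]
force: [-0.4, -19.6, 5.4]
finger_gap: 0.634
gripper_force: 1.7
```

The tin is firmly against the stop: the force is rising and tool x is about -8 mm, as predicted. I'll back off, then lift.

{"op": "apply_moves", "data": {
  "plan": [
    [-0.006,0,0,0,0,0,-0.27],
    [-0.006,0,0,0,0,0,-0.27],
    [0,0,-0.01,0,0,0,-0.27],
    [0,0,-0.02,0,0,0,-0.27],
    [0,0,-0.05,0,0,0,-0.27],
    [0,0,-0.05,0,0,0,-0.27],
    [-0.05,0,-0.05,0,0,0,-0.27],
    [-0.06,0,-0.02,0,0,0,-0.27]
  ]
}}

```text
t: 14.82
tcp_pos: [0.5017, -0.1424, 0.1831]
tool_rot: [0.738, 0.675, 0.001, 0.001]
force: [1.6, -0.8, 1.0]
finger_gap: 0.638
gripper_force: 0.0
```

{"op": "apply_moves", "data": {
  "plan": [
    [-0.06,0,-0.02,0,0,0,-0.27],
    [-0.06,0,0,0,0,0,-0.27],
    [-0.06,-0.03,0,0,0,0,-0.27],
    [-0.06,-0.03,0,0,0,0,-0.27],
    [-0.05,-0.03,0,0,0,0,-0.27],
    [0,0,0,0,0,0,-0.27]
  ]
}}

```text
t: 15.58
tcp_pos: [0.3872, -0.4172, 0.1997]
tool_rot: [0.741, 0.671, -0.0, -0.001]
force: [0.1, -0.2, -0.1]
finger_gap: 0.633
gripper_force: 0.0
```

```bash
python3 - <<'E'
from h import *
bar()
b=snapshot("scene");t=snapshot("top")
cv2.imwrite("pics/end_s.png",b[:,:,::-1]);cv2.imwrite("pics/end_t.png",t[:,:,::-1])
p=[0.5544,-0.02673,1.4772]
hsv=cv2.cvtColor(t,cv2.COLOR_RGB2HSV)
m=((hsv[...,0]<8)|(hsv[...,0]>172))&(hsv[...,1]>140)&(hsv[...,2]>110)
m[:165]=0;m[250:]=0;m[:,:255]=0;m[:,425:]=0
n,l,st,ce=cv2.connectedComponentsWithStats(m.astype(np.uint8));k=1+st[1:,4].argmax();print(st[k],ce[k])
for x in(70,76,80):
  print(x,proj("top",dock(p,[[x,-2,66],[x+77,-2,66],[x-77,-2,66]])).round(1).tolist())
# bystanders vs start
for nm,f in(("scene",b),("top",t)):
  a=cv2.imread(f"pics/{nm}0.png")
  for lab,(c,r) in dict(jar=(398,230) if nm=="scene" else (395,173),green=(434,262) if nm=="scene" else (444,191),card=(325,190) if nm=="scene" else (293,170)).items():
    T=a[r-12:r+13,c-12:c+13];W=np.ascontiguousarray(f[:,:,::-1])[r-18:r+19,c-18:c+19]
    _,v,_,q=cv2.minMaxLoc(cv2.matchTemplate(W,T,cv2.TM_CCOEFF_NORMED));print(nm,lab,q[0]-6,q[1]-6,round(v,2))
E
```

```text
bar end shifts [(0, 0, 1.0), (0, 0, 0.99)] F [ 0.28  0.27 -0.02] z [ 0.3902 -0.413   0.1999] 15.775
[ 266  178   58   42 2072] [294.85183398 198.28378378]
70 [[297.9, 198.6], [269.8, 196.4], [326.0, 200.8]]
76 [[295.7, 198.4], [267.6, 196.2], [323.8, 200.6]]
80 [[294.2, 198.3], [266.2, 196.1], [322.4, 200.5]]
scene jar 0 0 0.99
scene green 0 0 1.0
scene card 0 0 0.75
top jar 0 0 1.0
top green 0 0 1.0
top card 0 0 0.88
```

The bar is fully up, the tin centre is at dock x of about 79, and the bystanders haven't moved. Handing in.

```bash
python3 -c "
from station import *
print(sign_off())"
```

```text
the job is handed in; nothing more can be done
None
```

The tin is locked in the dock: it sits against the end stop with the bar sprung fully up and the catch behind it, the jars and card did not move, and I handed the job in at about 16 s.

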